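# Tip a painting panel down into its taped bay and push it home

### The job

Tip the standing painting panel over where it stands, with a push high on its white face, so that it lands lying white face up inside the taped bay on the board; then push it along the board until its far edge sits flush against the wooden stop rail, and leave it there. Only push, with the outside of the fingers: never pick the panel up, and do not disturb the dropper bottle, the wooden block or the timer standing around.

Things in the scene. Friction and masses are not known exactly. Their poses are not given: they have to be found in the camera images.
- panel: Loose cradled painting panel (150 to 300 g), 150 wide, 120 tall, 30 thick: flat white face, light wooden frame behind, open at the back. It stands on a 150 mm long edge. Origin: centre of the underside as it stands; x through the thickness, from white face (-15 mm) to open back (+15 mm, the side of bay and stop rail), y along the width, z up its height (0 to 120 mm).
- panel_mid (a point): Centre of the panel's body (half-way up, half-way through, half-way across). Axes as panel.
- panel_face (a point): Centre of the white face. Axes as panel. Pushed here towards +x in its upper half the panel tips (over by itself past about 15 degrees) instead of sliding, turns about its lower back edge and comes to lie white face up, 30 mm high, with its z axis pointing to the stop rail.
- panel_heel (a point): Middle of the panel's lower back edge, about which it tips; once it lies, the middle of the lower edge of its near side face (30 mm high), the side to push to send it to the stop. Axes as panel.
- panel_head (a point): Middle of the panel's upper back edge; once it lies, the middle of the lower edge of the far side, which meets the stop rail. Axes as panel.
- board: Fixed dark wooden board, 268 x 270, 8 thick, on the table. Origin on the table under the middle of the taped bay; x points from the standing panel to the stop rail, z up. The plate spans x = -144 to +124 mm, y = +-135 mm. The pale wooden stop rail is 20 deep, 240 long, 14 tall above the board.
- bay (a point): Middle of the bay on the upper face of the board (8 mm above the table), axes as the board. Flat masking tape bounds it (inner edges at x = -92 mm and y = +-110 mm), the stop rail closes it at x = +92 mm. The panel starts with its lower back edge 15 to 35 mm inside the tape at the near end.
- stop (a point): Middle of the foot of the stop rail's face that looks to the panel, on the board's upper face; x points into the rail, y along it. The panel lies home when panel_head is at x = 0 here.
- dropper: Bystander: standing loose dropper bottle, white and green with a black pointed cap, 28 across, 85 tall; origin at the centre of its underside. Not to be disturbed.
- block: Bystander: loose sawn wooden block standing on end, 28 x 32, 52 tall; origin at the centre of its underside. Not to be disturbed.
- timer: Bystander: loose round wind-up timer with a teal dial, 69 across, 43 tall; origin at the centre of its underside. Not to be disturbed.
There are look-alikes about, which are no part of the job. What is shaped like the panel but green or orange is not meant.

How it is judged (in metres and radians):
On the way:
1. the panel has landed lying white face up inside the taped bay (height (world z) of panel_face between 0.033 and 0.044 m and angle between panel's own z axis and vertical between 1.51 and 1.63 rad and x of panel_heel in the frame of bay between -0.097 and 0 m and x of panel_head in the frame of bay between 0 and 0.097 m and y of panel_mid in the frame of bay between -0.03 and 0.03 m), for 0.2 s.
At the end, for the whole second after the job is handed in: The panel lies flat and at rest, white face up, inside the taped bay (its middle within 30 mm of the bay's centre line), its far edge within 5 mm of the stop rail and parallel to it within 0.06 rad (all of step 1 and x of panel_head in the frame of stop above -0.005 m and angle between the z axis of panel and the x axis of stop, either way round below 0.06 rad and linear speed of panel below 0.01 m/s and angular speed of panel below 0.1 rad/s); the robot touches nothing.
It fails at once if the panel is slid more than 30 mm while it still stands, instead of being tipped where it stands (angle between panel's own z axis and vertical below 0.2 rad and distance of panel_heel from where it was at the start of the episode above 0.03 m).
It fails at once if the panel is lifted: the edge it tips about rises more than 15 mm off the board (height (world z) of panel_heel above 0.023 m).
It fails at once if the dropper bottle is moved more than 20 mm or knocked over (distance of dropper from where it was at the start of the episode above 0.02 m or angle between dropper's own z axis and vertical above 0.5 rad).
It fails at once if the wooden block is moved more than 20 mm or knocked over (distance of block from where it was at the start of the episode above 0.02 m or angle between block's own z axis and vertical above 0.5 rad).
It fails at once if the timer is moved more than 20 mm or knocked over (distance of timer from where it was at the start of the episode above 0.02 m or angle between timer's own z axis and vertical above 0.5 rad).
It also fails if it takes over 43 s, if anything falls off the work surface, if the arm or the gripper's body presses on something with over 40 N, if the wrist force passes 120 N, or if a joint passes its speed limit or range.

### The arm

A 6-joint arm with a two-finger parallel gripper is mounted at the origin on a cart in front of the work surface, level with it; the furniture and walls round the work are solid. World frame = base frame: x ahead of the robot, y to its left, z up, the work surface at z = 0. Lengths are in mm, angles in rad, forces in N, time in s.
With the tool pointing down it reaches from about 275 to 1000 mm from the base axis. Payload 8.4 kg.
Tool frame: the origin (TCP) lies between the finger pads; the fingertips stand 11 mm ahead of it and the grasp point (between the pads) lies 8 mm behind it; z points along the fingers, y is the direction in which the jaws open and shut (so a half turn about z gives the same grasp; the last joint's range is limited). The gripper opens to 85 mm and grips with 20 to 120 N. Pads are 22 mm wide; open, the fingers measure 114 mm over their backs; the gripper's body (76 mm by 85 mm) begins 54 mm behind the grasp point. The pads swing forward as they close: fully open they stand 13 mm farther back than shut.
Start: joints at [1.209, 0.353, 1.633, -0, 1.155, -0.002], TCP at [220.053, 584.983, 242.281] pointing down, gripper open.
Joint ranges: [-2.63, 2.63], [-0.92, 2.1], [0.06, 2.66], [-1.3, 4.44], [0, 2.69], [-3.02, 3.02]. Speed limits (rad/s): [2.22, 2.22, 2.79, 3.14, 3.14, 3.14].

### API

Orientations are given as [roll, pitch, yaw] about the fixed x, y, z axes, in that order (R = Rz(yaw) Ry(pitch) Rx(roll)).
In Python, from rig import r, eyes gives the robot as it stands. The module is installed in compiled form; this text tells all that it offers.
- The arm moves only by the tool servo_tool, never from a script. Its argument "rows" is a list of rows, each a list of 3 entries, a list of its own where there are three numbers: the shift along the world's x, y, z in cm, then the turn about the world's z in rad, then the finger opening in cm, from 0 to 8.54. A call has 1 to 5 rows; each row shifts and turns the commanded pose from where the row before left it; what a row does not reach is not made up. A row lasts 1/12 s, in which the tool goes at most 41.7 mm and 7.16 degrees, less where a joint would pass 70% of its speed; a pose out of reach is approached as far as the arm can. A call is refused whole if a number of a shift passes 4.17 or a number of a turn 0.125, either way. A call with a gripper value outside its range is refused whole. The fingers move at their own pace and stop on an object; "squeeze" is the grip in N (left out, the last holds). Time passes only in rows, so rows that do not move let the fingers close. It gives the time, the measured TCP pose, the force and the opening at its end, in the units of the state.
- r.sense(): the state, without advancing time (a new reading comes with each control period).
- eyes.grab_frame(name): name is "scene" or "top" or "wrist"; returns a dict with "frame" (400x640x3 uint8, red, green, blue), "depth" (400x640 float32, mm along the optical axis (not along the pixel's ray), 0 where there is no reading), "vertical_fov" (degrees; the focal length in pixels is half the picture's height over the tangent of half this angle, whatever the lens; pixels are square), "cx", "cy" (the principal point, pixels), "camera_from_world" (4x4, takes a point from world to camera coordinates); the wrist camera has in their place "hand_eye" (4x4, takes a point from camera to tool coordinates, whose origin is the TCP and whose axes are the flange's). Camera axes: x right, y down, z forward; pixel columns grow to the right and rows downward; lengths in mm; the calibration is good to about 2 mm. A picture is of the moment at which its call begins: read the wrist's pose just before it.
- r.sign_off(): hands the job in, once; it reports no verdict.
The state is a dict: "clock": time; "qpos": joint angles; "qvel": joint speeds; "joint_efforts": joint torques, N m; "eef_pos": TCP position; "tcp_rot": TCP orientation; "contact_force": force on the tool from outside, world axes, zero at the start; "wrist_torque": the same for the moment, N m; "opening": opening from 0.0 (shut) to 1.0 (fully open).
Only numpy, scipy, OpenCV 4.12 (cv2) and the standard library are available. Lean on these libraries where they do the work, as an engineer would, in place of code of your own. Each camera call takes 0.05 s, during which the arm holds its last target.

## Working session

There is one attempt and no reset: what is moved stays moved. The work goes in short steps, Python scripts to look and compute and a tool call to move; the robot and the scene stay as the last step left them, time stands still between calls to the robot, and variables do not carry over. Pictures are saved under pics/ and viewed, and the job is handed in when it is done.

Besides the shell and the picture viewer there is one more tool, called after ">>>" as name(argument=value, ...), one argument or row to a line, values as JSON. servo_tool: Moves the arm, as the interface text tells. Its arguments: {"type":"object","properties":{"rows":{"type":"array"},"squeeze":{"type":"number"}},"required":["rows"]}

```bash
mkdir -p pics; cat > h.py <<'E'
import numpy as np, cv2
from rig import r, eyes
def grab(n):
    s=r.sense(); f=eyes.grab_frame(n); return f,s
def save(n,path):
    f,s=grab(n); cv2.imwrite(path,cv2.cvtColor(f["frame"],cv2.COLOR_RGB2BGR)); np.save(path[:-4]+'_d.npy',f["depth"])
    return f,s
def world(f):
    d=f["depth"]; H=d.shape[0]; fl=H/2/np.tan(np.radians(f["vertical_fov"])/2)
    v,u=np.mgrid[:d.shape[0],:d.shape[1]]
    P=np.stack([(u-f["cx"])*d/fl,(v-f["cy"])*d/fl,d,np.ones_like(d)],-1)
    return (P@np.linalg.inv(f["camera_from_world"]).T)[...,:3]
E
python3 - <<'E'
from h import *
for n in("scene","top"):
    f,s=save(n,f"pics/{n}1.png"); np.save(f"{n}_w.npy",world(f)); print(n,f["vertical_fov"],f["cx"],f["cy"],f["camera_from_world"].round(2).tolist())
print(s)
E
```

```text
scene 56.98200239853481 317.1833185109045 201.8246325277766 [[-0.77, -0.63, -0.02, 422.53], [-0.28, 0.37, -0.88, 274.65], [0.57, -0.68, -0.47, 519.17], [0.0, 0.0, 0.0, 1.0]]
top 51.42831856602777 321.21698604431776 193.735784445285 [[-0.0, -1.0, 0.01, -67.85], [-0.98, 0.0, -0.19, 606.7], [0.19, -0.01, -0.98, 1079.71], [0.0, 0.0, 0.0, 1.0]]
{'clock': 0.05, 'qpos': array([ 1.20858331e+00,  3.53633210e-01,  1.63411583e+00, -3.08883010e-05,
        1.15520927e+00, -2.36575833e-03]), 'qvel': array([ 0.00049605, -0.00174889,  0.00091914, -0.00077263,  0.00145408,
       -0.00181443]), 'joint_efforts': array([-1.77243190e-03, -6.06894779e+01, -3.43166721e+01, -2.82750489e-04,
        4.04355407e-03, -4.27516284e-06]), 'eef_pos': array([219.91044833, 584.55022733, 241.57883487]), 'tcp_rot': array([-3.14022693e+00,  2.50111105e-05,  2.78175790e+00]), 'contact_force': array([ 1.25111849, -0.42263213,  0.51751626]), 'wrist_torque': array([ 0.00068882, -0.00296905,  0.00244119]), 'opening': 1.0022658194009768}
```

View pics/scene1.png

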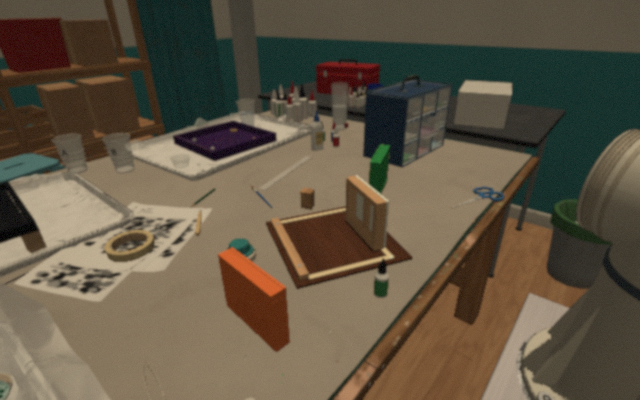

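View pics/top1.png

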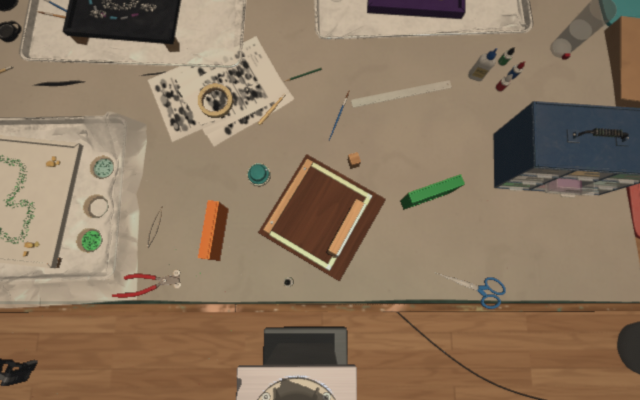

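Candidates: pale panel on the board (scene 366,212; top 347,228), orange look-alike (scene 253,298; top 212,232) and green look-alike (scene 379,168; top 433,192). The panel on the board is the one meant. The rail is at top (287,188), the dropper at (289,282), the block at (354,159), and the timer at (259,174). Next I'll measure with a close crop.

```bash
python3 - <<'E'
import numpy as np, cv2
W=np.load('top_w.npy'); im=cv2.imread('pics/top1.png')
c=im[130:300,220:480]; cv2.imwrite('pics/crop.png',cv2.resize(c,None,fx=3,fy=3,interpolation=cv2.INTER_CUBIC))
np.set_printoptions(suppress=True,precision=1)
def p(n,m):
    q=W[m]; print(n,len(q),q.min(0),q.max(0),np.median(q,0))
    return q
X,Y,Z=W[...,0],W[...,1],W[...,2]
v,u=np.mgrid[:400,:640]
for n,(a,b,c_,d),z0 in [('block',(345,365,148,170),46),('timer',(245,275,160,190),35),('drop',(278,300,270,292),20),('green',(395,470,170,212),100),('orange',(195,232,195,265),100)]:
    p(n,(u>a)&(u<b)&(v>c_)&(v<d)&(Z>z0))
q=p('panel top',(u>320)&(u<375)&(v>190)&(v<260)&(Z>112))
print(cv2.minAreaRect(q[:,:2].astype(np.float32)))
# per-height
q=p('rail',(u>255)&(u<320)&(v>150)&(v<230)&(Z>18)&(Z<30)); print(cv2.minAreaRect(q[:,:2].astype(np.float32)))
q=p('board',(u>255)&(u<390)&(v>150)&(v<285)&(Z>5)&(Z<60)); print(cv2.minAreaRect(q[:,:2].astype(np.float32)))
print('table',np.median(Z[100:130,300:330]), 'board',np.median(Z[195:205,300:315]))
W2=np.load('scene_w.npy');Z2=W2[...,2];
for n,(a,b,c_,d),z0 in [('block',(297,318,185,212),10),('drop',(370,395,255,300),10),('timer',(225,262,235,265),10),('panel',(340,390,170,250),112)]:
    p('S '+n,(u>a)&(u<b)&(v>c_)&(v<d)&(Z2>z0))
E
```

```text
block 114 [ 385.1 -178.1   46.3] [ 728.8  -61.7 1177.4] [ 710.8 -161.3   51.6]
timer 198 [385.1 -61.7  35.6] [ 696.   132.2 1177.4] [672.6 110.2  41.8]
drop 91 [359.3 -61.7  21.6] [ 385.1   33.5 1177.4] [370.3  18.4  53.2]
green 697 [ 385.1 -444.7  100.4] [ 648.   -61.7 1177.4] [ 608.9 -365.3  119.5]
orange 810 [385.1 -61.7 100. ] [ 578.4  242.4 1177.4] [500.9 217.3 119. ]
panel top 709 [ 385.1 -183.   114.4] [ 579.6  -61.7 1177.4] [ 506.7 -133.3  127.6]
((479.0301208496094, -117.71609497070312), (29.956533432006836, 218.6339111328125), 60.720436096191406)
rail 661 [513.6 -42.5  18. ] [716.8 118.5  29.6] [633.9  38.9  21.5]
((614.406494140625, 32.068084716796875), (194.1053466796875, 164.45138549804688), 4.7247209548950195)
board 7883 [ 363.6 -265.9    5. ] [742.3 118.6  59.3] [561.5 -59.7   8.3]
((552.9073486328125, -73.53303527832031), (384.450927734375, 378.6600341796875), 89.94132232666016)
table 0.3303140580452464 board 7.397521208671606
S block 247 [385.1 -61.7  -0.5] [ 637.1   -7.9 1177.4] [609.4 -28.3   7.5]
S drop 430 [ 333.4 -270.2   -5.6] [ 440.   -61.7 1177.4] [ 376.7 -236.6    0.6]
S timer 691 [385.1 -61.7  -7.7] [ 491.6  200.  1177.4] [451.6 159.    0.2]
S panel 640 [ 385.1 -264.4   -6.7] [ 680.1  -61.7 1177.4] [ 621.7 -203.3    6.4]
```

View pics/crop.png

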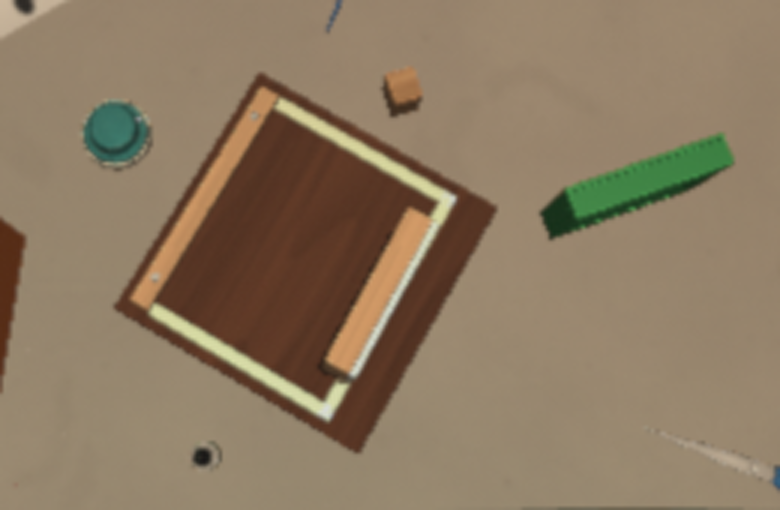

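```bash
cat >> h.py <<'E'
def ray(f,uv,z):
    H=400; fl=H/2/np.tan(np.radians(f["vertical_fov"])/2)
    T=np.linalg.inv(f["camera_from_world"]); uv=np.atleast_2d(uv).astype(float)
    d=np.c_[(uv[:,0]-f["cx"])/fl,(uv[:,1]-f["cy"])/fl,np.ones(len(uv))]@T[:3,:3].T
    o=T[:3,3]; return o+d*((z-o[2])/d[:,2])[:,None]
E
python3 - <<'E'
from h import *
np.set_printoptions(suppress=True,precision=1)
f,s=grab("top"); W=world(f); f2,s=grab("scene"); W2=world(f2)
c=np.array([(260,73),(497,208),(360,452),(115,306)])/3+[220,130]
B=ray(f,c,8); print('board corners',B[:,:2].tolist(),np.linalg.norm(B-np.roll(B,-1,0),axis=1))
x=(B[0]+B[3])/2-(B[1]+B[2])/2; x2=B[0]-B[1]; x3=B[3]-B[2]; y=B[3]-B[0]
print('yaws',[np.degrees(np.arctan2(a[1],a[0])) for a in(x,x2,x3)], np.degrees(np.arctan2(y[1],y[0]))-90, B.mean(0))
v,u=np.mgrid[:400,:640]
def blob(W,d,box,z0,z1):
    a,b,c_,e=box; m=(u>a)&(u<b)&(v>c_)&(v<e)&(W[...,2]>z0)&(W[...,2]<z1)&(d>0); q=W[m]
    R=cv2.minAreaRect(q[:,:2].astype(np.float32)); print(len(q),q.mean(0),'rect',np.round(R[0],1),np.round(R[1],1),round(R[2],1)); return q
d=f["depth"]; d2=f2["depth"]
for n,b,z0,z1 in [('block',(340,370,145,175),44,60),('timer',(240,280,155,195),20,50),('drop',(275,305,265,300),20,100),('paneltop',(320,380,185,265),120,136),('panelall',(320,380,185,265),20,136),('rail',(255,320,150,235),18,26),('green',(395,470,170,212),110,130),('orange',(195,232,195,265),110,130)]:
    print(n,end=' ');blob(W,d,b,z0,z1)
for n,b,z0,z1 in [('block',(297,318,185,212),10,60),('drop',(370,395,255,300),10,100),('timer',(225,262,235,265),10,50),('paneltop',(335,390,170,250),122,136),('panel',(335,390,170,250),20,136)]:
    print('S',n,end=' ');blob(W2,d2,b,z0,z1)
E
```

```text
board corners [[734.3960518727973, -26.60987955092429], [600.3883432695729, -253.61585208070704], [372.5021410401609, -120.28600344064856], [507.11966190488585, 108.37764920611943]] [263.6 264.  265.3 264.3]
yaws [np.float64(59.479905232331554), np.float64(59.445507904782005), np.float64(59.514077299403326)] 59.29241768505361 [553.6 -73.    8. ]
block 117 [ 710.8 -162.1   51.2] rect [ 711.8 -162.7] [32.6 28.8] 14.6
timer 359 [670.8 109.6  33.9] rect [673.4 112. ] [63.  61.3] 70.2
drop 90 [370.9  19.3  57.7] rect [371.   20.4] [23.5 26. ] 0.1
paneltop 697 [ 507.8 -133.9  127.5] rect [ 508.9 -134.5] [ 30.  149.8] 60.8
panelall 723 [ 505.5 -132.6  125.6] rect [ 508.7 -134.4] [ 30.  150.1] 60.8
rail 641 [617.5  37.4  21.5] rect [610.2  32.3] [202.7 163.9] 4.2
green 668 [ 609.7 -367.9  119.4] rect [ 610.5 -369.2] [ 30.5 151. ] 19.5
orange 736 [503.3 219.2 118.9] rect [504.3 220. ] [ 32.4 149.9] 83.4
S block 245 [ 704.9 -153.3   35.9] rect [ 709.5 -158.8] [32.9 31.4] 15.2
S drop 428 [367.6  27.8  42.4] rect [398.  -18.1] [ 46.1 129.1] 23.9
S timer 354 [660.2 112.5  34.4] rect [666.1 114.9] [60.3 47.4] 52.8
S paneltop 479 [ 500.3 -125.3  127.5] rect [ 507.3 -131.7] [ 31.9 150.8] 60.7
S panel 2385 [ 509.5 -145.4   76. ] rect [ 568.  -239.4] [103.3 392. ] 29.3
```

Panel: centre (508.5, -133.5), yaw 60.8°, 30 x 150, top at 127.5, all consistent with the description. Board: yaw 59.45°, origin about (558.7, -64.4). That puts the heel at bay x of about -70 and y of about +8, within the stated 15–35 mm. Next I'll move high behind the white face with the jaws across the push.

>>> servo_tool(
  rows=[
    [[1.3, -3.85, 0], -0.086, 8.54],
    [[1.3, -3.85, 0], -0.086, 8.54],
    [[1.3, -3.85, 0], -0.086, 8.54],
    [[1.3, -3.85, 0], -0.086, 8.54],
    [[1.3, -3.85, 0], -0.086, 8.54],
  ],
)

```text
clock: 0.62
eef_pos: [285.1, 390.6, 242.1]
tcp_rot: [-3.141, 0.0, 2.348]
contact_force: [0.4, -0.7, -0.0]
opening: 1.004
```

>>> servo_tool(
  rows=[
    [[1.3, -3.85, 0], -0.086, 8.54],
    [[1.3, -3.85, 0], -0.086, 8.54],
    [[1.3, -3.85, 0], -0.086, 8.54],
    [[1.3, -3.85, 0], -0.086, 8.54],
    [[1.3, -3.85, 0], -0.086, 8.54],
  ],
)

```text
clock: 1.03
eef_pos: [350.1, 198.2, 242.4]
tcp_rot: [3.141, -0.0, 1.918]
contact_force: [1.3, -0.5, -0.1]
opening: 1.002
```

>>> servo_tool(
  rows=[
    [[1.3, -3.85, 0], -0.086, 8.54],
    [[1.3, -3.85, 0], -0.086, 8.54],
    [[1.3, -3.85, 0], -0.086, 8.54],
    [[1.3, -3.85, 0], -0.086, 8.54],
    [[1.3, -3.85, 0], -0.086, 8.54],
  ],
)

```text
clock: 1.45
eef_pos: [415.2, 5.4, 242.5]
tcp_rot: [3.141, -0.0, 1.488]
contact_force: [0.7, 0.1, 0.5]
opening: 0.998
```

>>> servo_tool(
  rows=[
    [[1.3, -3.85, 0], -0.086, 8.54],
    [[1.3, -3.85, 0], -0.086, 8.54],
    [[1.3, -3.85, 0], -0.086, 8.54],
    [[1.3, -3.85, 0], -0.086, 8.54],
    [[0, 0, 0], 0, 8.54],
  ],
)

```text
clock: 1.87
eef_pos: [469.2, -152.4, 242.6]
tcp_rot: [3.138, 0.002, 1.139]
contact_force: [0.4, 0.7, 0.1]
opening: 1.003
```

>>> servo_tool(
  rows=[
    [[1.0, -3.4, 0], -0.08, 8.54],
    [[0, 0, -3.3], 0, 8.54],
    [[0, 0, -3.3], 0, 8.54],
    [[0, 0, -3.3], 0, 8.54],
    [[0, 0, -1.5], 0, 8.54],
  ],
)

```text
clock: 2.28
eef_pos: [474.9, -179.9, 124.7]
tcp_rot: [-3.137, 0.001, 1.067]
contact_force: [-1.0, 1.0, 0.0]
opening: 1.003
```

```bash
python3 - <<'E'
from h import *
f,s=save("top","pics/t2.png");g,s=save("scene","pics/s2.png");print(s['eef_pos'],s['tcp_rot'])
a=cv2.resize(cv2.imread('pics/t2.png')[130:300,260:480],None,fx=2,fy=2);b=cv2.resize(cv2.imread('pics/s2.png')[100:300,260:460],None,fx=2,fy=2)
h=400;a=cv2.copyMakeBorder(a,0,h-a.shape[0],0,0,0);cv2.imwrite('pics/c2.png',np.hstack([a,b])[:, :800] if a.shape[1]+b.shape[1]<=800 else cv2.resize(np.hstack([a,b]),(800,380)))
E
```

```text
[ 474.102392   -179.52153871  123.37850977] [-3.13464480e+00  9.59502808e-04  1.06757115e+00]
```

View pics/c2.png

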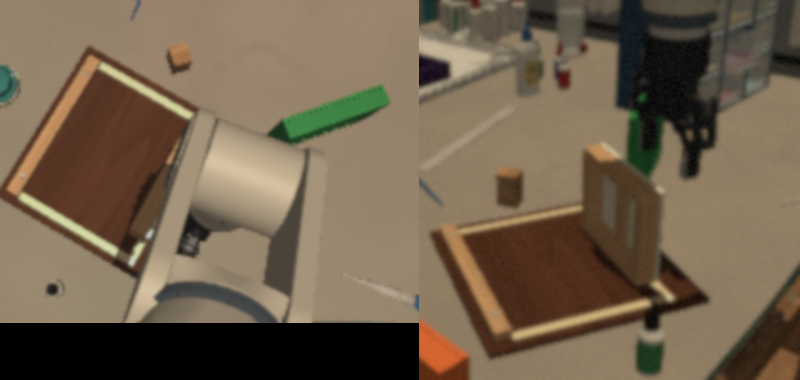

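The left half shows the wrist at crop (230,170), behind the panel's right side. The right half shows the fingertips at (690,170), behind the standing panel and near its top edge. I'll centre on the face, go down a little, then approach.

>>> servo_tool(
  rows=[
    [[0.6, -0.4, -1.6], -0.006, 8.54],
    [[0, 0, 0], 0, 8.54],
    [[0.5, 0.87, 0], 0, 8.54],
    [[0.5, 0.87, 0], 0, 8.54],
    [[0, 0, 0], 0, 8.54],
  ],
)

```text
clock: 2.8
eef_pos: [494.6, -165.7, 113.6]
tcp_rot: [3.14, -0.001, 1.063]
contact_force: [-0.2, 0.0, 0.4]
opening: 0.999
```

>>> servo_tool(
  rows=[
    [[0, 0, -0.8], 0, 8.54],
    [[0.25, 0.44, 0], 0, 8.54],
    [[0.25, 0.44, 0], 0, 8.54],
    [[0.25, 0.44, 0], 0, 8.54],
    [[0.25, 0.44, 0], 0, 8.54],
  ],
)

```text
clock: 3.22
eef_pos: [503.3, -149.1, 104.4]
tcp_rot: [3.142, -0.0, 1.062]
contact_force: [1.4, 0.1, 0.2]
opening: 1.001
```

>>> servo_tool(
  rows=[
    [[0.25, 0.44, 0], 0, 8.54],
    [[0.25, 0.44, 0], 0, 8.54],
    [[0.25, 0.44, 0], 0, 8.54],
    [[0.25, 0.44, 0], 0, 8.54],
    [[0, 0, 0], 0, 8.54],
  ],
)

```text
clock: 3.63
eef_pos: [513.6, -131.2, 104.3]
tcp_rot: [3.141, -0.0, 1.062]
contact_force: [1.0, 0.6, -0.1]
opening: 1.004
```

```bash
python3 - <<'E'
from h import *
g,s=save("scene","pics/s3.png");print(s['eef_pos'],s['contact_force'])
cv2.imwrite('pics/c3.png',cv2.resize(cv2.imread('pics/s3.png')[120:280,260:460],None,fx=3,fy=3))
E
```

```text
[ 513.6010222  -131.16838931  104.32051792] [ 0.96630569  0.5809699  -0.09835763]
```

View pics/c3.png

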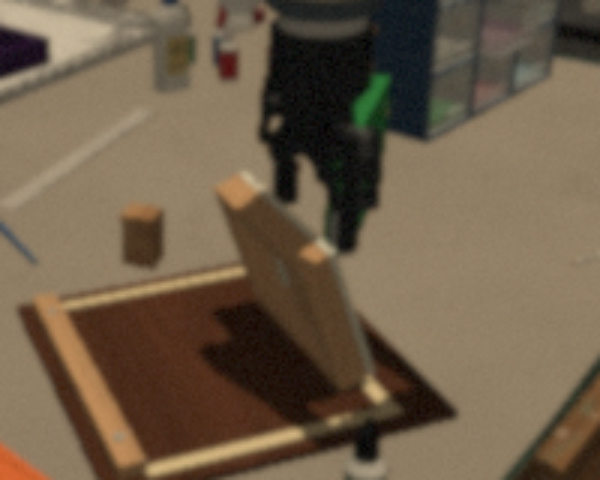

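The panel is tipping about its lower back edge: its top edge is at crop (280,210), leaning to the rail, and the heel hasn't moved. I'll push a little more, then let it fall.

>>> servo_tool(
  rows=[
    [[0.25, 0.44, 0], 0, 8.54],
    [[0.25, 0.44, 0], 0, 8.54],
    [[0.25, 0.44, 0], 0, 8.54],
    [[0, 0, 0], 0, 8.54],
    [[0, 0, 0], 0, 8.54],
  ],
)

```text
clock: 4.1
eef_pos: [520.7, -118.4, 104.3]
tcp_rot: [3.142, 0.0, 1.062]
contact_force: [-0.1, -0.4, 0.6]
opening: 1.0
```

>>> servo_tool(
  rows=[
    [[0, 0, 1], 0, 8.54],
    [[0, 0, 0], 0, 8.54],
    [[0, 0, 0], 0, 8.54],
    [[0, 0, 0], 0, 8.54],
    [[0, 0, 0], 0, 8.54],
  ],
)

```text
clock: 4.52
eef_pos: [520.5, -118.8, 114.3]
tcp_rot: [3.141, -0.0, 1.062]
contact_force: [0.2, -0.5, 0.0]
opening: 0.996
```

```bash
python3 - <<'E'
from h import *
g,s=save("scene","pics/s4.png");print(s['eef_pos'],s['contact_force'])
cv2.imwrite('pics/c4.png',cv2.resize(cv2.imread('pics/s4.png')[120:300,240:440],None,fx=3,fy=3))
E
```

```text
[ 520.50024832 -118.82837273  114.33200334] [ 0.24632429 -0.46314761  0.04194307]
```

View pics/c4.png

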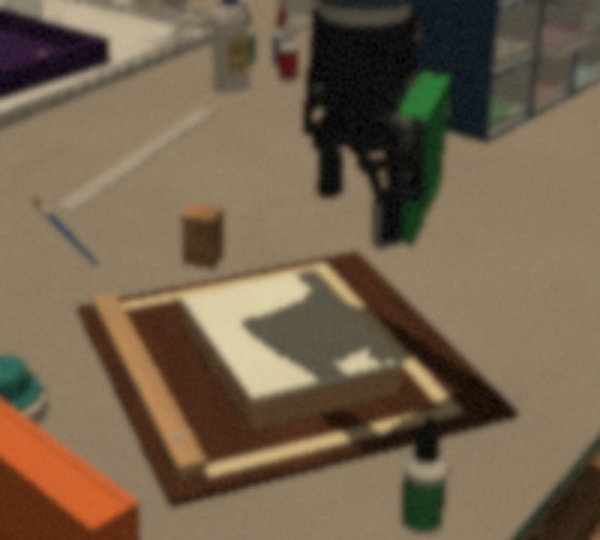

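It landed flat, white face up, inside the bay (white top around crop (290,335)). Now I'll measure its pose and the rail.

```bash
cat > m.py <<'E'
from h import *
np.set_printoptions(suppress=True,precision=1)
g,s=grab("scene"); W=world(g); v,u=np.mgrid[:400,:640]
a=np.radians(59.45); R=np.array([[np.cos(a),np.sin(a)],[-np.sin(a),np.cos(a)]])
B=(W[...,:2]-[558.7,-64.4])@R.T; Z=W[...,2]
ins=(np.abs(B[...,0])<150)&(np.abs(B[...,1])<130)&(g["depth"]>0)
p=ins&(Z>33)&(Z<46); q=B[p]; z=Z[p]
r1=cv2.minAreaRect(q.astype(np.float32)); print('panel',len(q),z.min(),np.median(z),z.max(),r1, 'pct x',np.percentile(q[:,0],[1,50,99]),'y',np.percentile(q[:,1],[1,99]))
t=ins&(Z>19)&(Z<25)&(B[...,0]>60); q=B[t]
print('rail',len(q),np.percentile(q[:,0],[2,10,50,98]),np.percentile(q[:,1],[2,98])); 
for y0 in(-90,-45,0,45,90):
    k=q[np.abs(q[:,1]-y0)<22]; print(y0,np.percentile(k[:,0],[5,50,95]))
print(s['eef_pos'],(R@(s['eef_pos'][:2]-[558.7,-64.4])))
E
python3 m.py
```

```text
panel 1918 33.09260180739267 38.10077579659091 40.77405138146867 ((-8.135517120361328, 11.874114990234375), (121.00443267822266, 152.997314453125), 1.661126732826233) pct x [-67.3  -5.2  51.5] y [-61.3  87.3]
rail 557 [ 96.   97.7 105.9 114.9] [-110.8  120.3]
-90 [ 97.3 105.9 114.4]
-45 [ 97.2 105.7 114.5]
0 [ 97.  106.  114.4]
45 [ 97.1 105.7 114.5]
90 [ 96.7 105.8 114.5]
[ 520.4 -118.8  114.2] [-66.3   5.3]
```

Lying flat (top at 38 mm), y offset about +7, gap to rail about 43 mm, skew 1.7°. I'll back off, align with the board, and descend behind the near side.

>>> servo_tool(
  rows=[
    [[-1.3, -1.6, 0], -0.012, 8.54],
    [[-1.3, -1.6, 0], -0.012, 8.54],
    [[0, 0, 0], 0, 8.54],
    [[0, 0, -3], 0, 8.54],
    [[0, 0, -2.5], 0, 8.54],
  ],
)

```text
clock: 5.03
eef_pos: [495.8, -151.2, 59.5]
tcp_rot: [3.138, -0.001, 1.037]
contact_force: [-0.1, -0.4, -0.2]
opening: 0.994
```

>>> servo_tool(
  rows=[
    [[0, 0, -1.5], 0, 8.54],
    [[0, 0, -1.1], 0, 8.54],
    [[0, 0, -0.6], 0, 8.54],
    [[0, 0, -0.4], 0, 8.54],
    [[0, 0, 0], 0, 8.54],
  ],
)

```text
clock: 5.45
eef_pos: [494.7, -150.6, 23.0]
tcp_rot: [-3.141, 0.0, 1.038]
contact_force: [0.1, -0.3, 0.8]
opening: 0.999
```

```bash
python3 - <<'E'
from h import *
g,s=save("scene","pics/s5.png");print(s['eef_pos'],s['contact_force'])
cv2.imwrite('pics/c5.png',cv2.resize(cv2.imread('pics/s5.png')[120:300,240:440],None,fx=3,fy=3))
E
python3 m.py
```

```text
[ 494.65808404 -150.58774013   23.00222945] [ 0.07418795 -0.34674901  0.80284966]
panel 1993 33.05817977743891 38.10305573469236 45.91795391103665 ((-33.24462127685547, 10.650924682617188), (170.49375915527344, 154.55731201171875), 1.397672414779663) pct x [-111.6   -8.1   51.4] y [-61.   87.2]
rail 557 [ 96.   97.8 105.8 115. ] [-109.6  120.7]
-90 [ 96.8 105.8 114.7]
-45 [ 97.2 106.  115. ]
0 [ 96.5 105.7 114.6]
45 [ 96.8 106.1 114.6]
90 [ 96.3 105.3 114.3]
[ 494.9 -150.7   23.5] [-106.7   11.1]
```

View pics/c5.png

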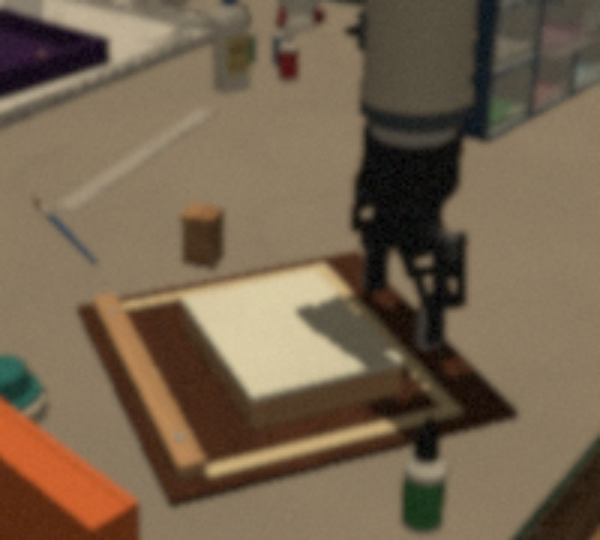

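The fingers stand behind the near side of the panel (crop 375–430, 290–345), clear of it, with no contact force. Now pushing along board x.

>>> servo_tool(
  rows=[
    [[0.5, 0.86, 0], 0, 8.54],
    [[0.5, 0.86, 0], 0, 8.54],
    [[0.25, 0.43, 0], 0, 8.54],
    [[0.25, 0.43, 0], 0, 8.54],
    [[0.25, 0.43, 0], 0, 8.54],
  ],
)

```text
clock: 5.97
eef_pos: [512.4, -120.0, 23.5]
tcp_rot: [3.141, 0.0, 1.039]
contact_force: [-1.7, -2.4, 1.0]
opening: 0.997
```

>>> servo_tool(
  rows=[
    [[0.25, 0.43, 0], 0, 8.54],
    [[0.25, 0.43, 0], 0, 8.54],
    [[0.25, 0.43, 0], 0, 8.54],
    [[0.25, 0.43, 0], 0, 8.54],
    [[0, 0, 0], 0, 8.54],
  ],
)

```text
clock: 6.38
eef_pos: [522.6, -102.7, 23.3]
tcp_rot: [3.141, -0.0, 1.038]
contact_force: [-0.6, -0.3, 0.5]
opening: 0.998
```

```bash
python3 m.py
```

```text
panel 2044 33.06246167973649 38.12505849987457 45.95307503815093 ((8.191398620605469, 11.599098205566406), (153.1361541748047, 142.25181579589844), 89.7874755859375) pct x [-55.6  19.4  78.6] y [-62.1  86.1]
rail 614 [ 72.7  95.3 104.9 115. ] [-110.   120.8]
-90 [ 97.  105.7 114.6]
-45 [ 78.8 105.2 114.4]
0 [ 78.4 104.6 114.4]
45 [ 78.7 104.7 114.7]
90 [ 68.4 103.8 114.2]
[ 522.6 -102.7   23.3] [-51.3  11.6]
```

Squared up; about 16 mm left.

>>> servo_tool(
  rows=[
    [[0.2, 0.34, 0], 0, 8.54],
    [[0.2, 0.34, 0], 0, 8.54],
    [[0.2, 0.34, 0], 0, 8.54],
    [[0.05, 0.09, 0], 0, 8.54],
    [[0, 0, 0], 0, 8.54],
  ],
)

```text
clock: 6.85
eef_pos: [528.8, -92.0, 23.2]
tcp_rot: [3.142, -0.0, 1.038]
contact_force: [0.8, -0.6, 0.9]
opening: 0.999
```

>>> servo_tool(
  rows=[
    [[0.05, 0.09, 0], 0, 8.54],
    [[0.05, 0.09, 0], 0, 8.54],
    [[0, 0, 0], 0, 8.54],
  ],
)

```text
clock: 7.1
eef_pos: [529.6, -90.4, 23.3]
tcp_rot: [-3.142, -0.0, 1.038]
contact_force: [-0.1, 0.3, 0.2]
opening: 1.003
```

```bash
python3 m.py
```

```text
panel 2076 33.03252179742327 38.11252623557604 45.99783075510476 ((21.587181091308594, 11.7432861328125), (152.5052490234375, 143.12899780273438), 89.85969543457031) pct x [-42.   33.   92.5] y [-61.6  86.2]
rail 628 [ 74.8  92.8 104.7 115. ] [-108.3  120.2]
-90 [ 97.3 106.  115. ]
-45 [ 92.6 104.8 114.5]
0 [ 92.4 104.5 114.2]
45 [ 92.6 105.4 114.7]
90 [ 70.7 103.1 114.6]
[529.6 -90.4  23.3] [-37.2  11.8]
```

>>> servo_tool(
  rows=[
    [[0.05, 0.09, 0], 0, 8.54],
    [[0.05, 0.09, 0], 0, 8.54],
    [[0, 0, 0], 0, 8.54],
  ],
)

```text
clock: 7.4
eef_pos: [530.6, -88.7, 23.3]
tcp_rot: [3.142, -0.0, 1.038]
contact_force: [-0.5, 0.1, -0.3]
opening: 1.001
```

>>> servo_tool(
  rows=[
    [[0.05, 0.09, 0], 0, 8.54],
    [[0.05, 0.09, 0], 0, 8.54],
    [[0, 0, 0], 0, 8.54],
  ],
)

```text
clock: 7.65
eef_pos: [531.0, -88.2, 23.3]
tcp_rot: [-3.142, 0.002, 1.039]
contact_force: [-4.3, -12.3, 2.5]
opening: 0.999
```

Contact with the rail: 13 N resisting along the push. I'll back straight off, then look.

>>> servo_tool(
  rows=[
    [[-0.5, -0.86, 0], 0, 8.54],
    [[-1.0, -1.7, 0], 0, 8.54],
    [[-1.0, -1.7, 0], 0, 8.54],
    [[0, 0, 3], 0, 8.54],
    [[0, 0, 4], 0, 8.54],
  ],
)

```text
clock: 8.07
eef_pos: [503.3, -129.8, 91.2]
tcp_rot: [-3.135, 0.002, 1.036]
contact_force: [1.0, -1.1, 0.9]
opening: 1.0
```

>>> servo_tool(
  rows=[
    [[0, 0, 4], 0, 8.54],
    [[-1.0, -1.7, 2], 0, 8.54],
    [[0, 0, 0], 0, 8.54],
    [[0, 0, 0], 0, 8.54],
  ],
)

```text
clock: 8.4
eef_pos: [496.9, -147.2, 154.4]
tcp_rot: [3.139, -0.001, 1.037]
contact_force: [-0.4, 0.3, 0.2]
opening: 1.001
```

```bash
python3 m.py; python3 - <<'E'
from h import *
g,s=save("scene","pics/s6.png");print(s['eef_pos'],s['contact_force'],s['clock'])
cv2.imwrite('pics/c6.png',cv2.resize(cv2.imread('pics/s6.png')[120:300,220:440],None,fx=3,fy=3))
W=world(g); v,u=np.mgrid[:400,:640]; d=g['depth']
for n,(a,b,c_,e),z0,z1 in [('block',(297,318,185,212),10,60),('drop',(370,395,255,300),10,100),('timer',(225,262,235,265),10,50)]:
    print(n,W[(u>a)&(u<b)&(v>c_)&(v<e)&(W[...,2]>z0)&(W[...,2]<z1)&(d>0)].mean(0).round(1))
E
```

```text
panel 1987 33.049777150793716 38.05225736157519 40.67333687455226 ((35.323822021484375, 11.180267333984375), (120.88666534423828, 154.47531127929688), 0.2523948550224304) pct x [-23.2  38.   94.8] y [-61.6  86.3]
rail 619 [ 71.1  95.3 104.8 115. ] [-109.9  119.7]
-90 [ 97.1 106.4 115. ]
-45 [ 95.3 105.2 114.7]
0 [ 95.2 105.2 114.3]
45 [ 95.2 105.  114.3]
90 [ 67.  103.  114.5]
[ 496.9 -147.2  154.4] [-102.7   11.1]
[ 496.2949761  -146.61212492  153.17770626] [-0.15752619 -0.00841982 -0.86797115] 8.45
block [ 705.  -153.2   35.4]
drop [366.6  29.2  43. ]
timer [660.3 112.4  34.3]
```

View pics/c6.png

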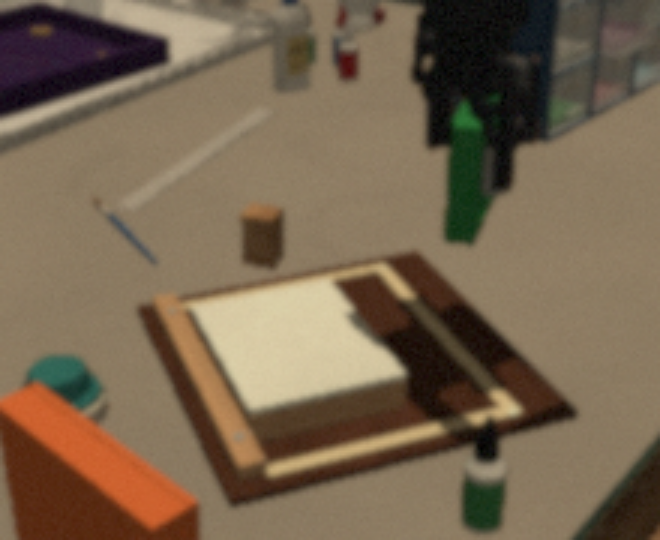

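The panel's white top (crop 195–405, 280–410) lies against the rail with no dark gap, and the gripper is clear. The bystanders are where they were.

```bash
python3 -c "
from rig import r
print(r.sign_off())"
```

```text
the job is handed in; nothing more can be done
None
```

I tipped the panel over with a two-finger push high on its white face. It landed white face up inside the bay. I then pushed its near side about 43 mm until it met the stop rail (13 N resisting), backed the arm clear and handed the job in at about 8.5 s. The sign-off gives no verdict.

**Last checks, from the scene camera:**
- **Panel pose:** the top face is at 38 mm, so it lies flat. Its middle is about 7 mm from the bay's centre line. Skew to the rail is about 0.25° (0.004 rad).
- **Far edge:** within about 1 mm of the rail face.
- **Bystanders:** the block and timer are unmoved to within 1 mm. The dropper reads about 1–2 mm off, which is within measurement noise.

**One disagreement:** the two cameras placed the board 3–5 mm apart. I therefore took the final gap from the panel and rail in the same picture, and the contact force agreed with it.

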